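# Bring the lens carriage up to the hidden spring stop and clamp it

## Task

Slide the lens carriage along the rail towards the black cover until you feel its gauge rod come up against the spring stop hidden inside, and leave it resting there pressed against the stop, without ramming the stop to the bottom of its spring. Then press the carriage's raised clamp lever all the way down. Leave the little mirror mount standing where it is.

Things in the scene. Friction and masses are not known exactly. Their poses are not given: they have to be found in the camera images.
- rail: black breadboard 160 x 620 x 12 mm lying on the bench, fixed, with an aluminium rail 30 mm wide along its whole middle, rail top 37 mm above the bench. Origin: centre of the board's underside. Local y runs along the rail towards the cover, z up.
- cover: black box 100 wide x 215 long x 95 mm high, fixed over the rail's +y end, top 107 mm above the bench. Origin: lower middle of its mouth, 85 mm along +y from the rail's centre; axes as the rail. Inside, unseen, in line with the gauge rod: a plunger whose face waits 15 to 85 mm behind the mouth (varies); it yields 12 mm on a spring (0 to 10 N), then is solid; 15 N is ramming.
- carriage: dark grey block 64 wide x 110 long (y) x 25 mm, slides on the rail with about 4 N drag, stays where left. Origin: centre of its underside, 37 mm above the bench; y towards the cover. Gauge rod, 12 mm thick, sticks out in front, tip at y +150, z 13 mm. On top: lens plate 56 wide, 10 thick, 60 mm high at y +45, thumb post at y 0, clamp lever at y -44 mm.
- thumb_post (a point): centre of the top of the thumb post, a bare aluminium pin 14 mm in diameter standing 55 mm above the carriage's block (top 117 mm above the bench): the place to push or pull the carriage by.
- lever (a joint): clamp lever hinged at the carriage's rear about a level pivot along the rail (at carriage x -12, y -44, z +34 mm: 71 mm above the bench), reaching 70 mm out to the carriage's -x side. 0: raised 0.75 rad above level; it grows as it is pressed down, to 0.70 at its end stop: fully clamped, nearly level. Stays where left; needs about 2 N on its pad.
- mirror_mount: small bystander: square mirror 40 x 40 mm on a thin post on a black disc 48 mm across, 93 mm high, loose, standing on the bench on the robot's side of the rail. Origin: centre of its underside.
- lever_pad (a point): middle of the upper face of the black pad, 28 x 18 mm, at the lever's end, 56 mm from the pivot; about 110 mm above the bench when raised, 78 mm when fully down.

How it is judged:
By the outcome, as a careful person would: the job done as asked, in the order asked, and still so for the second after the job is handed in, with the robot touching nothing.
It also fails if it takes over 51 s, if anything falls off the work surface, if the arm or the gripper's body presses on something with over 40 N, if the wrist force passes 120 N, or if a joint passes its speed limit or range.

## Robot

A 7-joint arm with a two-finger parallel gripper is mounted at the origin on the work surface. World frame = base frame: x ahead of the robot, y to its left, z up, the work surface at z = 0. Lengths are in m, angles in rad, forces in N, time in s.
With the tool pointing down it reaches from about 0.425 to 0.875 m from the base axis. Payload 4.7 kg.
Tool frame: the origin (TCP) lies midway between the tips of the shut fingers; the grasp point (between the pads) lies 19 mm behind it; z points along the fingers, y is the line along which they close (so a half turn about z gives the same grasp; the last joint's range is limited). The gripper opens to 87 mm and grips with 3 to 60 N. Pads are 19 mm wide; open, the fingers measure 117 mm over their backs; the gripper's body (75 mm by 190 mm) begins 51 mm behind the grasp point.
Start: joints at [-1.235, 0.321, -0.07, 1.45, 0.023, 1.371, -0.057], TCP at [0.206, 0.617, 0.223] pointing down, gripper open.
Joint ranges: [-2.86, 2.86], [-0.3, 2.09], [-1.38, 1.24], [0.06, 2.45], [-1.56, 4.7], [0.09, 2.05], [-2.69, 2.69]. Speed limits (rad/s): [2.57, 2.57, 3.14, 3.14, 3.14, 3.14, 3.14].

## Interface

Orientations are given as a unit quaternion [x, y, z, w].
In Python, from bench import r, optics gives the robot as it stands. Calls block until the motion is done:
- r.goto(position, orientation): joint-space move of the TCP to a pose.
- r.move_linear(position, ori=None, speed=0.15): straight line of the TCP; ori=None keeps the orientation; speed is the mean speed in m/s.
- r.move_joints(angles): joint-space move.
- r.open_gripper() and r.close_gripper(): open the fingers fully, or close them until they stop; the grip force is fixed at half the most.
- r.sleep(seconds).
- r.solve_ik(position, orientation): joint angles nearest the present ones, or None.
- r.get_obs(): the state.
- optics.snapshot(name): name is "scene" or "top" or "wrist"; returns the picture (420x560x3 uint8, blue, green, red); there is no depth.
- optics.camera_params(name): a dict with "fx", "fy", "cx", "cy" (pixels), "pose" (4x4, takes a point from camera to world coordinates); the wrist camera has in their place "T_tool_cam" (4x4, takes a point from camera to tool coordinates, whose origin is the TCP and whose axes are the flange's). Camera axes: x right, y down, z forward; pixel columns grow to the right and rows downward; lengths in m; the calibration is good to about 2 mm. A picture is of the moment at which its call begins: read the wrist's pose just before it. camera_params takes no time and is no camera call.
A pose or a line that the arm cannot do raises r.PlanningError and nothing moves.
- r.job_done(): hands the job in; it is judged then, once.
The state is a dict: "time": time; "joint_pos": joint angles; "joint_velocities": joint speeds; "effort": joint torques, N m; "eef_pos": TCP position; "eef_rot": TCP orientation; "wrist_force": force on the tool from outside, world axes, zero at the start; "wrist_torque": the same for the moment, N m; "opening": finger opening in m; "finger_force": force on a finger pad.
Only numpy, scipy, OpenCV 4.12 (cv2) and the standard library are available. Lean on these libraries where they do the work, as an engineer would, in place of code of your own. Each camera call takes 0.05 s, during which the arm holds its last target. There are 200 camera calls.

## Working session

There is one attempt and no reset: what is moved stays moved. The work goes in short steps, each a Python script; the robot and the scene stay as the last script left them, time stands still between calls to the robot, and variables do not carry over. Pictures are saved under pics/ and viewed, at most 10 in all, crops included, and the job is handed in when it is done.

```bash
mkdir -p pics; ls; python3 - <<'E'
from bench import r, optics
import cv2, numpy as np
for n in ("scene","top"):
    cv2.imwrite(f"pics/{n}0.png", optics.snapshot(n))
    p=optics.camera_params(n); print(n,p["fx"],p["fy"],p["cx"],p["cy"]); print(np.round(p["pose"],4).tolist())
o=r.get_obs(); print(o["time"],o["eef_pos"],o["eef_rot"],o["wrist_force"],o["opening"])
print(optics.camera_params("wrist"))
E
```

```text
pics
scene 465.3902015542699 465.3902015542699 274.21147992105676 208.47089760385998
[[0.7811, 0.4437, -0.4393, 0.8604], [0.6241, -0.5757, 0.5282, -0.418], [-0.0186, -0.6868, -0.7266, 0.6379], [0.0, 0.0, 0.0, 1.0]]
top 395.27285787293147 395.27285787293147 276.971238870755 208.36702545836042
[[-0.005, -0.9881, 0.1537, 0.3838], [-1.0, 0.004, -0.0069, -0.016], [0.0062, -0.1538, -0.9881, 0.8935], [0.0, 0.0, 0.0, 1.0]]
0.1 [0.2054526  0.61615854 0.22155006] [ 1.60185923e-01  9.87086482e-01 -8.59169824e-04 -9.38726258e-05] [-0.05252353 -0.67618729  0.56704759] 0.08679364752738782
{'fx': 294.32281033040886, 'fy': 294.32281033040886, 'cx': 280.8322396435243, 'cy': 208.81270002024095, 'T_tool_cam': array([[-9.24112408e-04, -9.56350864e-01, -2.92219387e-01,
         8.14926223e-02],
       [ 9.99999404e-01, -7.13836239e-04, -8.26207856e-04,
        -4.33840094e-04],
       [ 5.81547809e-04, -2.92219977e-01,  9.56350954e-01,
        -1.62472886e-01],
       [ 0.00000000e+00,  0.00000000e+00,  0.00000000e+00,
         1.00000000e+00]])}
```

View pics/scene0.png

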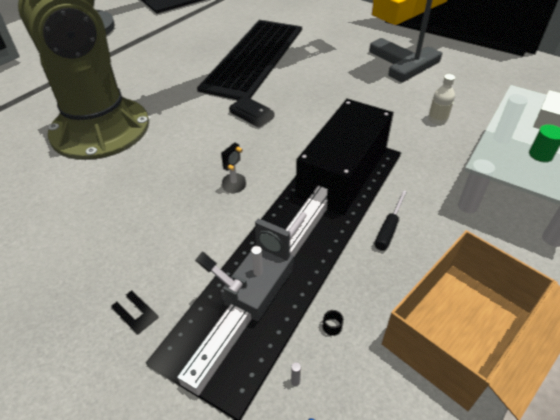

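View pics/top0.png

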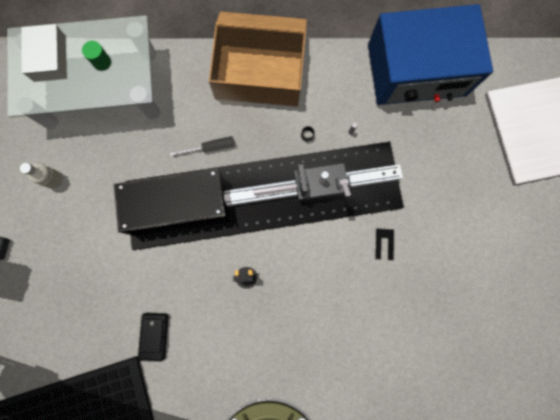

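Scene: post top ~(257,250), lever pad ~(205,261), mount base (233,184), cover beyond. Top: post (325,175), pad ~(350,212), mount (246,276), cover mouth at col ~224. I'll enlarge both to get finer pixels.

```bash
python3 - <<'E'
import cv2
a=cv2.imread("pics/top0.png")[130:290,210:410]; b=cv2.imread("pics/scene0.png")[190:340,180:340]
cv2.imwrite("pics/topc.png",cv2.resize(a,None,fx=3.7,fy=3.7,interpolation=cv2.INTER_CUBIC))
cv2.imwrite("pics/scenec.png",cv2.resize(b,None,fx=4,fy=4,interpolation=cv2.INTER_CUBIC))
E
```

```text
(no output)
```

View pics/topc.png

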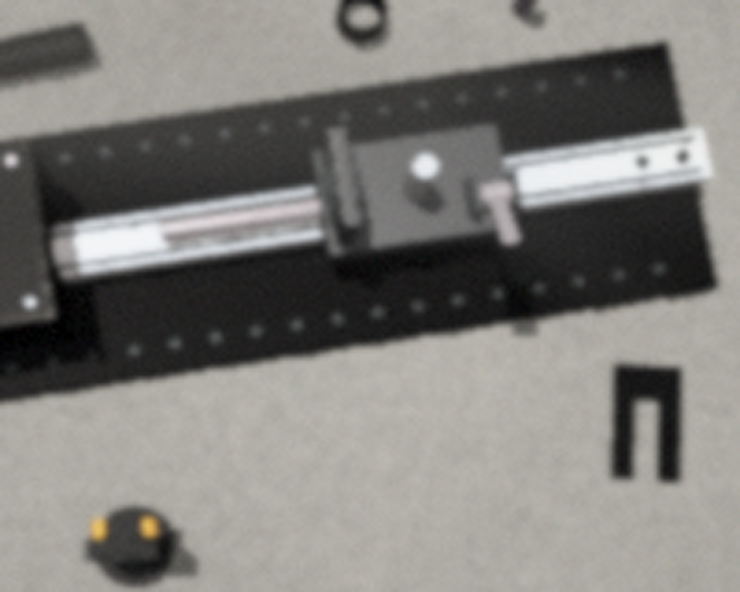

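View pics/scenec.png

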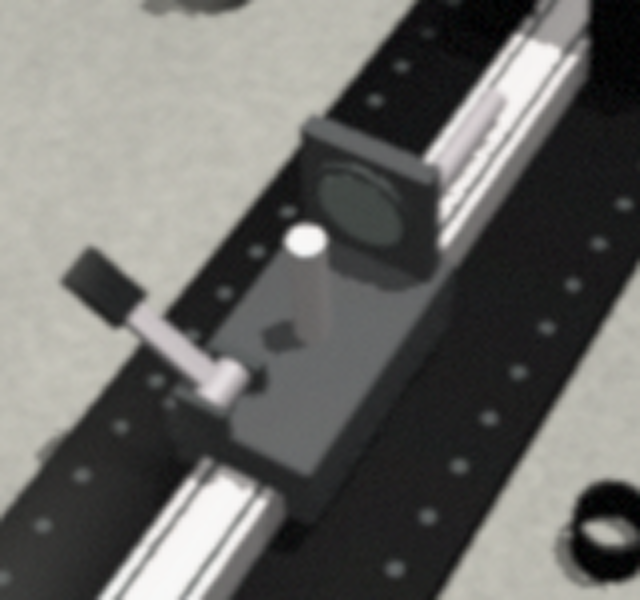

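```bash
cat > h.py <<'E'
from bench import r, optics
import numpy as np, cv2
from scipy.spatial.transform import Rotation as R
def ray(n,uv):
    p=optics.camera_params(n); T=np.array(p["pose"])
    d=T[:3,:3]@np.array([(uv[0]-p["cx"])/p["fx"],(uv[1]-p["cy"])/p["fy"],1]); return T[:3,3],d/np.linalg.norm(d)
def onz(n,uv,z):
    o,d=ray(n,uv); return o+d*(z-o[2])/d[2]
def tri(a,ua,b,ub):
    o1,d1=ray(a,ua);o2,d2=ray(b,ub)
    s=np.linalg.lstsq(np.c_[d1,-d2],o2-o1,rcond=None)[0]
    p,q=o1+s[0]*d1,o2+s[1]*d2; return (p+q)/2,np.linalg.norm(p-q)
tc=lambda u,v:(210+(u+.5)/3.7-.5,130+(v+.5)/3.7-.5)
sc=lambda u,v:(180+(u+.5)/4-.5,190+(v+.5)/4-.5)
E
python3 - <<'E'
from h import *
np.set_printoptions(precision=4,suppress=True)
print("post",*tri("top",tc(426,166),"scene",sc(305,240)), onz("top",tc(426,166),.117),onz("scene",sc(305,240),.117))
L=[onz("top",tc(*p),.012) for p in((65,158),(620,73))];Rr=[onz("top",tc(*p),.012) for p in((135,350),(660,268))]
for a,b in(L,Rr): d=a-b; print("yaw",np.arctan2(-d[0],d[1]),a,b)
print("rail end", onz("top",tc(703,128),.037),onz("top",tc(712,178),.037))
print("board end", onz("top",tc(667,43),.012),onz("top",tc(716,287),.012))
print("cover mouth top", onz("top",tc(35,142),.107),onz("top",tc(56,317),.107))
print("rod tip",onz("top",tc(165,240),.056))
print("pad",onz("scene",sc(105,287),.110), "mount", onz("top",(246,277),.09),onz("scene",(233,184),.0))
print("tri lens corner", *tri("top",tc(327,128),"scene",sc(437,170)))
E
```

```text
post [ 0.574  -0.1179  0.1157] 0.0010199428926327178 [ 0.5734 -0.1181  0.117 ] [ 0.575  -0.1182  0.117 ]
yaw 0.15306982060085098 [0.6049 0.0913 0.012 ] [ 0.6583 -0.2548  0.012 ]
yaw 0.1518917491921119 [0.4853 0.0472 0.012 ] [ 0.5344 -0.2739  0.012 ]
rail end [ 0.6159 -0.2967  0.037 ] [ 0.5849 -0.3005  0.037 ]
board end [ 0.6777 -0.2852  0.012 ] [ 0.5225 -0.3076  0.012 ]
cover mouth top [0.5902 0.0965 0.107 ] [0.4925 0.0834 0.107 ]
rod tip [0.5446 0.0271 0.056 ]
pad [ 0.5289 -0.1737  0.11  ] mount [0.37   0.0411 0.09  ] [0.3679 0.048  0.    ]
tri lens corner [ 0.5939 -0.0647  0.1193] 0.0011159180045872655
```

Geometry agrees (post z 0.1157 vs 0.117, yaw 0.1525, rod tip ≈62 mm short of the mouth). Moving in behind the post.

```bash
cat >> h.py <<'E'
psi=0.1525; ly=np.array([-np.sin(psi),np.cos(psi),0]); lx=np.array([np.cos(psi),np.sin(psi),0]); ez=np.array([0,0,1.])
def q(s): return R.from_matrix(np.c_[np.cross(s*lx,-ez),s*lx,-ez]).as_quat()
post0=np.array([.5745,-.118,0])
E
python3 - <<'E'
from h import *
np.set_printoptions(precision=3,suppress=True)
p=post0-.0265*ly
for s in(1,-1): print(s, r.solve_ik(p+.2*ez,q(s)), r.solve_ik(p+.1*ly+.2*ez,q(s)))
s=min((1,-1),key=lambda s: 9 if (j:=r.solve_ik(p+.2*ez,q(s))) is None else abs(j[6]))
open("s.txt","w").write(str(s)); print(s)
r.close_gripper(); r.goto(p+.17*ez,q(s))
o=r.get_obs();print(o["time"],o["eef_pos"],o["wrist_force"])
r.move_linear(p+.09*ez,speed=.08)
for _ in range(3):
    o=r.get_obs();print(o["time"],o["eef_pos"]-p,o["wrist_force"],o["opening"]); r.sleep(.1)
cv2.imwrite("pics/s1.png",cv2.resize(optics.snapshot("scene")[150:350,140:380],None,fx=3,fy=3))
E
```

```text
1 [-0.229  0.231  0.503  1.64  -0.115  1.3    0.446] [-0.604  0.176  0.718  1.721 -0.12   1.289  0.292]
-1 [-0.661  0.349  1.068  1.652 -0.314  1.328 -2.531] None
1
4.6083 [ 0.579 -0.143  0.17 ] [0.436 0.037 0.339]
5.7583 [ 0.    -0.     0.091] [-0.577  0.672  0.194] 0.0003264408443298964
5.8583 [ 0.    -0.     0.091] [ 0.11  -0.399 -0.514] 0.0003387141801189538
5.9583 [ 0.   -0.    0.09] [ 0.409 -0.325 -0.201] 0.0007106603160254245
```

View pics/s1.png

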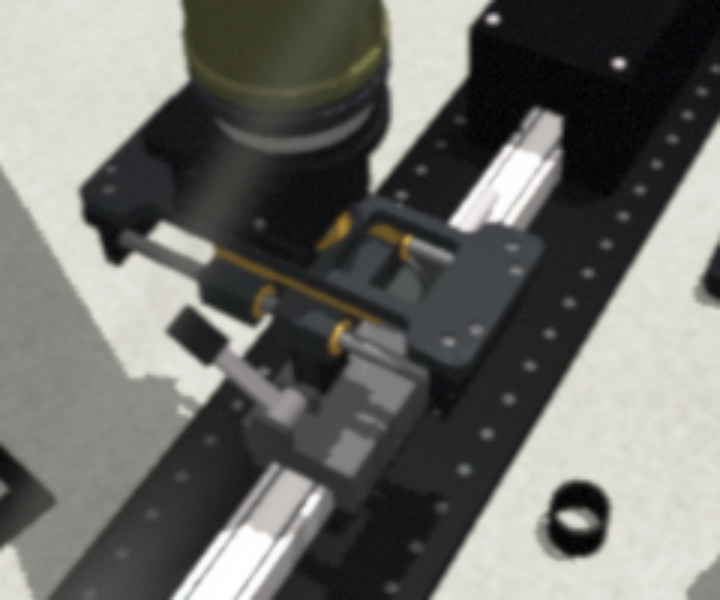

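The fingers stand behind the post, clear of the lever. Pushing: quickly to just past the mouth, then in small force-checked steps.

```bash
cat >> h.py <<'E'
def force(n=6):
    f=[]
    for _ in range(n): f.append(r.get_obs()["wrist_force"]); r.sleep(.01)
    return np.mean(f,0)
E
python3 - <<'E'
from h import *
p=post0-.0265*ly+.09*ez
b=force(); r.move_linear(p+.07*ly,speed=.04)
d=.07; ref=[]
print("after fast",-(force()-b)@ly, r.get_obs()["time"])
while d<.165:
    d+=.0025; r.move_linear(p+d*ly,speed=.02)
    f=-(force()-b)@ly; o=r.get_obs()
    print(f"{d:.4f} {(o['eef_pos']-p)@ly:.4f} F={f:.2f} t={o['time']:.2f}")
    if len(ref)>=2 and f>np.median(ref)+3.5: break
    if f>11: break
    ref.append(f)
E
```

```text
after fast 2.8282493111360765 8.1083
0.0725 0.0726 F=3.43 t=8.43
0.0750 0.0751 F=2.87 t=8.76
0.0775 0.0776 F=3.00 t=9.08
0.0800 0.0801 F=2.99 t=9.41
0.0825 0.0826 F=3.01 t=9.73
0.0850 0.0851 F=3.01 t=10.06
0.0875 0.0876 F=3.26 t=10.38
0.0900 0.0901 F=3.19 t=10.71
0.0925 0.0926 F=2.99 t=11.03
0.0950 0.0951 F=2.81 t=11.36
0.0975 0.0976 F=2.80 t=11.68
0.1000 0.1001 F=2.88 t=12.01
0.1025 0.1026 F=3.39 t=12.33
0.1050 0.1051 F=3.15 t=12.66
0.1075 0.1076 F=3.01 t=12.98
0.1100 0.1101 F=2.77 t=13.31
0.1125 0.1126 F=3.19 t=13.63
0.1150 0.1147 F=3.93 t=13.96
0.1175 0.1165 F=5.01 t=14.28
0.1200 0.1183 F=6.68 t=14.61
```

Stop felt (~3.7 N spring over drag, ~5 mm in). Back off, lift, and look again for the pad.

```bash
python3 - <<'E'
from h import *
e=r.get_obs()["eef_pos"]
r.move_linear(e-.009*ly,speed=.02); print(force())
e=r.get_obs()["eef_pos"]; r.move_linear(e+.09*ez,speed=.12)
r.move_linear(e+.09*ez-.17*ly+.0*lx,speed=.25)
print(r.get_obs()["time"],e)
a=optics.snapshot("scene"); t=optics.snapshot("top")
cv2.imwrite("pics/scene2.png",a); cv2.imwrite("pics/top2.png",t)
A=cv2.resize(a[150:300,200:340],None,fx=4,fy=4,interpolation=cv2.INTER_CUBIC)
B=cv2.resize(t[130:280,200:380],None,fx=4,fy=4,interpolation=cv2.INTER_CUBIC)
cv2.imwrite("pics/s2.png",A); cv2.imwrite("pics/t2.png",B)
E
```

```text
[0.10561756 0.17663698 0.39199574]
17.075 [ 0.56177114 -0.03587506  0.08995713]
```

View pics/s2.png

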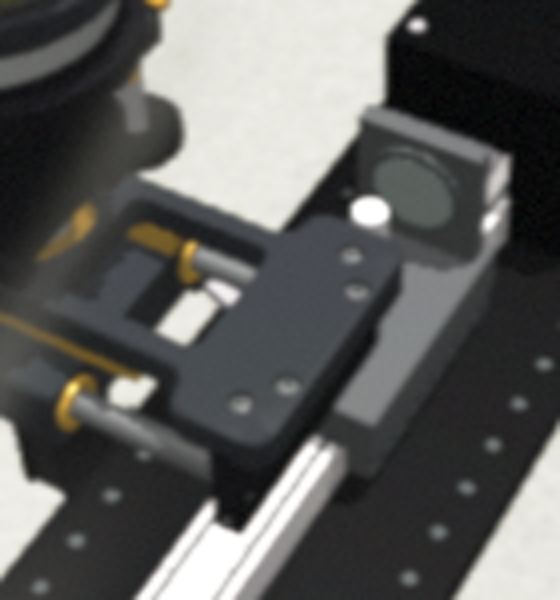

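View pics/t2.png

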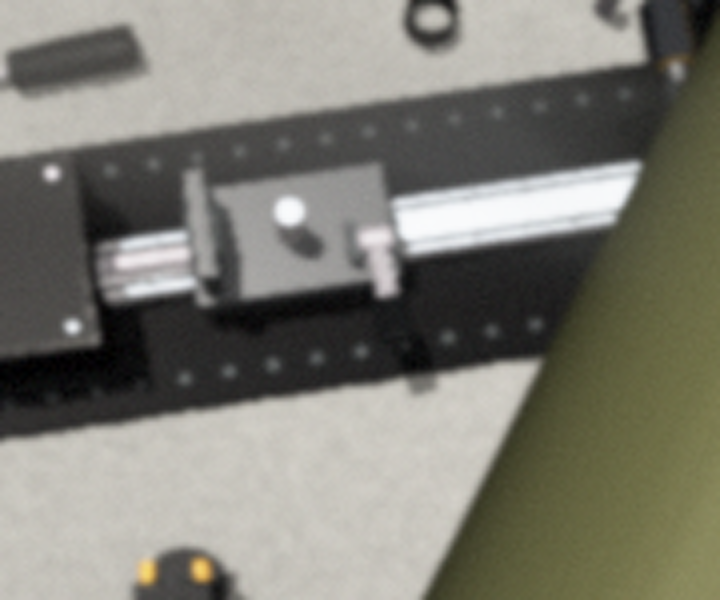

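Post top now at t2 (290,211), s2 (370,211), lever still raised, its white arm ending at t2 (387,293); the mount is untouched. Pressing the lever now.

```bash
python3 - <<'E'
from h import *
np.set_printoptions(precision=4,suppress=True)
c=lambda u,v,x0,y0:(x0+(u+.5)/4-.5,y0+(v+.5)/4-.5)
P,e=tri("top",c(290,211,200,130),"scene",c(370,211,200,150)); print("post",P,e,"travel",(P-post0)@ly,(P-post0)@lx)
arm=onz("top",c(387,293,200,130),.098); print("arm end rel", (arm-P)@lx,(arm-P)@ly)
k=P*[1,1,0]-.066*lx-.0445*ly
s=int(open("s.txt").read())
r.move_linear(k+.16*ez,speed=.2); b=force(); r.move_linear(k+.125*ez,speed=.1)
z=.125
while z>.0725:
    z-=.004 if z>.085 else .002
    r.move_linear(k+z*ez,speed=.03); f=force(4)-b; o=r.get_obs()
    print(f"{z:.3f} {o['eef_pos'][2]:.4f} F=",f,round(o["time"],2))
    if f[2]>14: break
E
```

```text
post [ 0.5582 -0.0115  0.1156] 0.0011376085811502738 travel 0.10774050734616547 0.00010998513550015404
arm end rel -0.04653727029787273 -0.04312294057652768
0.121 0.1213 F= [ 0.0239 -0.597  -0.1547] 19.02
0.117 0.1169 F= [-0.2991 -0.1377 -0.1723] 19.33
0.113 0.1128 F= [ 0.1437 -0.2067 -0.1576] 19.65
0.109 0.1089 F= [ 0.3082 -0.1432 -0.2843] 19.97
0.105 0.1047 F= [-1.2448  0.1505 -0.0134] 20.28
0.101 0.1009 F= [-0.056  -0.3844 -0.3618] 20.6
0.097 0.0968 F= [-0.0246 -0.1631 -0.5987] 20.92
0.093 0.0928 F= [ 0.2307 -0.0603 -0.646 ] 21.23
0.089 0.0888 F= [ 0.1187 -0.2106 -0.0003] 21.55
0.085 0.0848 F= [-0.242   0.1275 -0.1957] 21.87
0.083 0.0829 F= [-0.5499 -0.0431 -0.3265] 22.15
0.081 0.0809 F= [-0.224  -0.0472 -0.0876] 22.43
0.079 0.0789 F= [-0.3273 -0.1952 -0.1959] 22.72
0.077 0.0779 F= [-2.8011 -0.4993  8.1892] 23.0
0.075 0.0773 F= [-7.5381 -0.6203 20.9628] 23.28
```

Solid end stop at z≈0.078, as expected. Lift away and check.

```bash
python3 - <<'E'
from h import *
e=r.get_obs()["eef_pos"]
r.move_linear(e+.12*ez,speed=.12); 
r.move_linear(e+.12*ez-.24*ly+.0*lx,speed=.25)
print(r.get_obs()["time"])
a=optics.snapshot("scene"); t=optics.snapshot("top")
B=cv2.resize(t[130:280,200:380],None,fx=4,fy=4,interpolation=cv2.INTER_CUBIC)
A=cv2.resize(a[150:300,200:340],None,fx=4,fy=4,interpolation=cv2.INTER_CUBIC)
cv2.imwrite("pics/st3.png",cv2.resize(np.hstack([A,B]),None,fx=.62,fy=.62,interpolation=cv2.INTER_AREA))
E
```

```text
25.5583
```

View pics/st3.png

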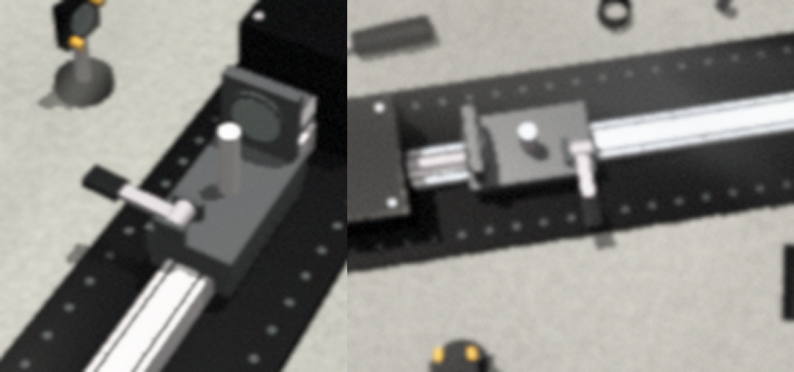

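The lever is level (pad at about (105,183) in the left half). The post is at the same pixel as before the press, and the mount is still standing.

```bash
python3 -c "
from bench import r
print(r.job_done())"
```

```text
the job is handed in; nothing more can be done
None
```

I slid the carriage in until its rod pressed about 5 mm (roughly 4 N) into the spring stop, then pressed the clamp lever down to its end stop. The mirror mount is still standing, and I handed the job in about 26 s into the 51 s limit.

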